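# Load the bench shaker, wind its spring timer and start it

### The arm

A 6-joint arm with a two-finger parallel gripper is mounted at the origin on a cart in front of the work surface, level with it; the furniture and walls round the work are solid. World frame = base frame: x ahead of the robot, y to its left, z up, the work surface at z = 0. Lengths are in m, angles in rad, forces in N, time in s.
With the tool pointing down it reaches from about 0.325 to 0.75 m from the base axis. Payload 7.6 kg.
Tool frame: the origin (TCP) lies midway between the tips of the shut fingers; the grasp point (between the pads) lies 19 mm behind it (r.grip_depth is the z of the grasp point in the tool frame, in m); z points along the fingers, y is the line along which they close (so a half turn about z gives the same grasp; the last joint's range is limited). The gripper opens to 85 mm and grips with 20 to 120 N. Pads are 22 mm wide; open, the fingers measure 114 mm over their backs; the gripper's body (76 mm by 85 mm) begins 54 mm behind the grasp point. The pads swing forward as they close: fully open they stand 13 mm farther back than shut.
Start: joints at [1.18, 0.052, 1.401, -0, 1.689, -0.07], TCP at [0.166, 0.498, 0.231] pointing down, gripper open.
Joint ranges: [-2.9, 2.9], [-0.91, 2.17], [0.12, 2.37], [-1.06, 4.2], [0.26, 2.73], [-2.93, 2.93]. Speed limits (rad/s): [2.57, 2.57, 3.01, 3.14, 3.14, 3.14].

### API

Orientations are given as a 3x3 rotation matrix whose columns are the frame's x, y, z axes.
In Python, from station import telemetry, cams, r gives the robot as it stands.
- The arm moves only by the tool step_arm, never from a script. Its argument "increments" is a list that holds one entry, the list of rows, each a list of 7 numbers: the turn, a rotation vector about the tool's x, y, z in units of 6 degrees (1.0 is 6 degrees), then the shift along the tool's x, y, z in units of 25 mm (1.0 is 25 mm), then the finger opening in mm, from 0 to 85.4. In form: [[[rx, ry, rz, x, y, z, claw], ...]]. A call has 1 to 12 rows; each row shifts and turns the commanded pose from where the row before left it, along the tool's axes as they then stand; what a row does not reach is not made up. A row lasts 1/10 s, in which the tool goes at most 50 mm and 8.59 degrees, less where a joint would pass 70% of its speed; a pose out of reach is approached as far as the arm can. A call with a number of a shift or a turn outside -1 to 1 is refused whole. A call with a gripper value outside its range is refused whole. The fingers move at their own pace and stop on an object; "force" is the grip in N (left out, the last holds). Time passes only in rows, so rows that do not move let the fingers close. It gives the time, the measured TCP pose, the force, the opening and the grip force at its end, in the units of the state.
- telemetry.observe(): the state, without advancing time (a new reading comes with each control period).
- cams.grab_frame(name): name is "side" or "top" or "wrist"; returns (picture, depth): 400x640x3 uint8, blue, green, red; 400x640 float32, m along the optical axis (not along the pixel's ray), 0 where there is no reading.
- cams.camera_info(name): a dict with "camera_matrix" (3x3 intrinsics, pixels), "pose" (4x4, takes a point from camera to world coordinates). Camera axes: x right, y down, z forward; pixel columns grow to the right and rows downward; lengths in m; the calibration is good to about 2 mm. A picture is of the moment at which its call begins: read the wrist's pose just before it. camera_info takes no time and is no camera call; for the wrist camera it gives the pose at the moment of the call.
- r.hand_in(): hands the job in; it is judged then, once.
The state is a dict: "time": time; "q": joint angles; "joint_velocities": joint speeds; "effort": joint torques, N m; "position": TCP position; "tcp_rot": TCP orientation; "contact_force": force on the tool from outside, world axes, zero at the start; "moment": the same for the moment, N m; "finger_gap": finger opening in m; "gripper_force": force on a finger pad.
Only numpy, scipy, OpenCV 4.12 (cv2) and the standard library are available. Lean on these libraries where they do the work, as an engineer would, in place of code of your own. Each camera call takes 0.05 s, during which the arm holds its last target. There are 200 camera calls.

### The job

Get the shaker going: stand every small white bottle upright on the floor of its own cell in the shaker's divided tray (any cell, one bottle to a cell), and wind the timer key clockwise, as many bites as it takes, until it comes to its stop. Only when all the bottles are in and the key is fully wound, throw the start lever all the way over, away from the front of the shaker. Leave the timer, the tape roll and the blue-capped bottle where they are.

Things in the scene. Friction and masses are not known exactly. Their poses are not given: they have to be found in the camera images.
- shaker: White bench shaker, fixed, 150 x 290 mm. Origin on the bench under its tray's centre; x to its back, y to its left, yaw within 0.25. Grey tray 136 (x) x 202 (y) mm: 2 x 3 square cells 62 mm wide, walls 4 mm; floors at z = 34 mm, wall and divider tops at 84 mm. At its right (y -179 to -107 mm) the timer pod, top at 92 mm, with the key (rear) and start lever (front).
- key (a joint): Turn of the winding key, rad: grows as it is wound clockwise seen from above, 4.4 at its stop; starts partly wound, at 0 to 0.8. Needs 0.06 N m at first to 0.1 N m near the stop; it stays where it is let go. No single grasp can do it: turn, let go, turn back, take again.
- key_grip (a point): Centre of the key's blade, an upright steel plate 44 mm long, 8 mm thick, 26 mm high (top edge 13 mm above this point), on its upright turning axis. Turns with the key: x along the blade's length, y across its thickness. At joint 0 the blade lies along the shaker's x. At (30, -143, 120) mm in the shaker's frame.
- lever (a joint): Start lever, rad: 0 = leaning 0.5 rad towards the shaker's front (off), 1.0 = thrown over to the back, 0.5 rad past upright (on). It swings about the shaker's y axis, at (-36, -143, 97) mm in the shaker's frame, under 1 N at the tip, and stays where it is left.
- lever_tip (a point): Top end of the start lever, a stubby round black knob 13 mm in diameter and 14 mm long; this point is 42 mm from the lever's pivot. It moves towards the shaker's +x when thrown.
- cell_0 (a point): Centre of the floor of a tray cell (front row, left), 34 mm above the bench; axes as the shaker's.
- cell_1 (a point): Centre of the floor of a tray cell (front row, middle), 34 mm above the bench; axes as the shaker's.
- cell_2 (a point): Centre of the floor of a tray cell (front row, right), 34 mm above the bench; axes as the shaker's.
- cell_3 (a point): Centre of the floor of a tray cell (rear row, left), 34 mm above the bench; axes as the shaker's.
- cell_4 (a point): Centre of the floor of a tray cell (rear row, middle), 34 mm above the bench; axes as the shaker's.
- cell_5 (a point): Centre of the floor of a tray cell (rear row, right), 34 mm above the bench; axes as the shaker's.
- bottle_0: Small white plastic reagent bottle with white screw cap, 52 mm diameter, 112 mm tall, 0.13 kg and bottom-heavy (a quarter full); the cap is 30 mm in diameter and takes up the top 20 mm; below the cap the shoulder widens to the full diameter. Origin at the centre of its underside, z up its axis. Three to five of the five are present.
- bottle_1: Small white plastic reagent bottle with white screw cap, 52 mm diameter, 112 mm tall, 0.13 kg and bottom-heavy (a quarter full); the cap is 30 mm in diameter and takes up the top 20 mm; below the cap the shoulder widens to the full diameter. Origin at the centre of its underside, z up its axis. Three to five of the five are present.
- bottle_2: Small white plastic reagent bottle with white screw cap, 52 mm diameter, 112 mm tall, 0.13 kg and bottom-heavy (a quarter full); the cap is 30 mm in diameter and takes up the top 20 mm; below the cap the shoulder widens to the full diameter. Origin at the centre of its underside, z up its axis. Three to five of the five are present.
- bottle_3: Small white plastic reagent bottle with white screw cap, 52 mm diameter, 112 mm tall, 0.13 kg and bottom-heavy (a quarter full); the cap is 30 mm in diameter and takes up the top 20 mm; below the cap the shoulder widens to the full diameter. Origin at the centre of its underside, z up its axis. Three to five of the five are present.
- bottle_4: Small white plastic reagent bottle with white screw cap, 52 mm diameter, 112 mm tall, 0.13 kg and bottom-heavy (a quarter full); the cap is 30 mm in diameter and takes up the top 20 mm; below the cap the shoulder widens to the full diameter. Origin at the centre of its underside, z up its axis. Three to five of the five are present.
- bottle_clear: Bystander: larger clear bottle with blue cap, 60 mm diameter, 127 mm tall; origin at its underside.
- timer: Bystander: small white countdown timer lying flat, 70 x 62 x 18 mm; origin at its underside.
- tape_roll: Bystander: roll of tape lying flat, 86 mm diameter, 19 mm high; origin at its underside.

How it is judged:
On the way:
1. every bottle stands in a cell of its own and the key is wound to its stop, the lever still off (((horizontal distance between bottle_0 and cell_0 below 0.012 m and z of bottle_0 in the frame of cell_0 below 0.006 m) or (horizontal distance between bottle_0 and cell_1 below 0.012 m and z of bottle_0 in the frame of cell_1 below 0.006 m) or (horizontal distance between bottle_0 and cell_2 below 0.012 m and z of bottle_0 in the frame of cell_2 below 0.006 m) or (horizontal distance between bottle_0 and cell_3 below 0.012 m and z of bottle_0 in the frame of cell_3 below 0.006 m) or (horizontal distance between bottle_0 and cell_4 below 0.012 m and z of bottle_0 in the frame of cell_4 below 0.006 m) or (horizontal distance between bottle_0 and cell_5 below 0.012 m and z of bottle_0 in the frame of cell_5 below 0.006 m)) and angle between each of bottle_0, bottle_1, bottle_2, bottle_3, bottle_4's own z axis and vertical below 0.12 rad and ((horizontal distance between bottle_1 and cell_0 below 0.012 m and z of bottle_1 in the frame of cell_0 below 0.006 m) or (horizontal distance between bottle_1 and cell_1 below 0.012 m and z of bottle_1 in the frame of cell_1 below 0.006 m) or (horizontal distance between bottle_1 and cell_2 below 0.012 m and z of bottle_1 in the frame of cell_2 below 0.006 m) or (horizontal distance between bottle_1 and cell_3 below 0.012 m and z of bottle_1 in the frame of cell_3 below 0.006 m) or (horizontal distance between bottle_1 and cell_4 below 0.012 m and z of bottle_1 in the frame of cell_4 below 0.006 m) or (horizontal distance between bottle_1 and cell_5 below 0.012 m and z of bottle_1 in the frame of cell_5 below 0.006 m)) and ((horizontal distance between bottle_2 and cell_0 below 0.012 m and z of bottle_2 in the frame of cell_0 below 0.006 m) or (horizontal distance between bottle_2 and cell_1 below 0.012 m and z of bottle_2 in the frame of cell_1 below 0.006 m) or (horizontal distance between bottle_2 and cell_2 below 0.012 m and z of bottle_2 in the frame of cell_2 below 0.006 m) or (horizontal distance between bottle_2 and cell_3 below 0.012 m and z of bottle_2 in the frame of cell_3 below 0.006 m) or (horizontal distance between bottle_2 and cell_4 below 0.012 m and z of bottle_2 in the frame of cell_4 below 0.006 m) or (horizontal distance between bottle_2 and cell_5 below 0.012 m and z of bottle_2 in the frame of cell_5 below 0.006 m)) and ((horizontal distance between bottle_3 and cell_0 below 0.012 m and z of bottle_3 in the frame of cell_0 below 0.006 m) or (horizontal distance between bottle_3 and cell_1 below 0.012 m and z of bottle_3 in the frame of cell_1 below 0.006 m) or (horizontal distance between bottle_3 and cell_2 below 0.012 m and z of bottle_3 in the frame of cell_2 below 0.006 m) or (horizontal distance between bottle_3 and cell_3 below 0.012 m and z of bottle_3 in the frame of cell_3 below 0.006 m) or (horizontal distance between bottle_3 and cell_4 below 0.012 m and z of bottle_3 in the frame of cell_4 below 0.006 m) or (horizontal distance between bottle_3 and cell_5 below 0.012 m and z of bottle_3 in the frame of cell_5 below 0.006 m)) and ((horizontal distance between bottle_4 and cell_0 below 0.012 m and z of bottle_4 in the frame of cell_0 below 0.006 m) or (horizontal distance between bottle_4 and cell_1 below 0.012 m and z of bottle_4 in the frame of cell_1 below 0.006 m) or (horizontal distance between bottle_4 and cell_2 below 0.012 m and z of bottle_4 in the frame of cell_2 below 0.006 m) or (horizontal distance between bottle_4 and cell_3 below 0.012 m and z of bottle_4 in the frame of cell_3 below 0.006 m) or (horizontal distance between bottle_4 and cell_4 below 0.012 m and z of bottle_4 in the frame of cell_4 below 0.006 m) or (horizontal distance between bottle_4 and cell_5 below 0.012 m and z of bottle_4 in the frame of cell_5 below 0.006 m)) and value of joint key above 4.1 rad and value of joint lever below 0.3 rad), for 0.2 s.
At the end, for the whole second after the job is handed in: Every bottle present stands upright (within 7 degrees) at rest on the floor of a tray cell of its own (within 12 mm of its centre, less than 6 mm above its floor), the key is wound past 4.1 rad (stop at 4.4) and the lever is thrown past 0.85 rad (stop at 1.0) (((horizontal distance between bottle_0 and cell_0 below 0.012 m and z of bottle_0 in the frame of cell_0 below 0.006 m) or (horizontal distance between bottle_0 and cell_1 below 0.012 m and z of bottle_0 in the frame of cell_1 below 0.006 m) or (horizontal distance between bottle_0 and cell_2 below 0.012 m and z of bottle_0 in the frame of cell_2 below 0.006 m) or (horizontal distance between bottle_0 and cell_3 below 0.012 m and z of bottle_0 in the frame of cell_3 below 0.006 m) or (horizontal distance between bottle_0 and cell_4 below 0.012 m and z of bottle_0 in the frame of cell_4 below 0.006 m) or (horizontal distance between bottle_0 and cell_5 below 0.012 m and z of bottle_0 in the frame of cell_5 below 0.006 m)) and angle between each of bottle_0, bottle_1, bottle_2, bottle_3, bottle_4's own z axis and vertical below 0.12 rad and ((horizontal distance between bottle_1 and cell_0 below 0.012 m and z of bottle_1 in the frame of cell_0 below 0.006 m) or (horizontal distance between bottle_1 and cell_1 below 0.012 m and z of bottle_1 in the frame of cell_1 below 0.006 m) or (horizontal distance between bottle_1 and cell_2 below 0.012 m and z of bottle_1 in the frame of cell_2 below 0.006 m) or (horizontal distance between bottle_1 and cell_3 below 0.012 m and z of bottle_1 in the frame of cell_3 below 0.006 m) or (horizontal distance between bottle_1 and cell_4 below 0.012 m and z of bottle_1 in the frame of cell_4 below 0.006 m) or (horizontal distance between bottle_1 and cell_5 below 0.012 m and z of bottle_1 in the frame of cell_5 below 0.006 m)) and ((horizontal distance between bottle_2 and cell_0 below 0.012 m and z of bottle_2 in the frame of cell_0 below 0.006 m) or (horizontal distance between bottle_2 and cell_1 below 0.012 m and z of bottle_2 in the frame of cell_1 below 0.006 m) or (horizontal distance between bottle_2 and cell_2 below 0.012 m and z of bottle_2 in the frame of cell_2 below 0.006 m) or (horizontal distance between bottle_2 and cell_3 below 0.012 m and z of bottle_2 in the frame of cell_3 below 0.006 m) or (horizontal distance between bottle_2 and cell_4 below 0.012 m and z of bottle_2 in the frame of cell_4 below 0.006 m) or (horizontal distance between bottle_2 and cell_5 below 0.012 m and z of bottle_2 in the frame of cell_5 below 0.006 m)) and ((horizontal distance between bottle_3 and cell_0 below 0.012 m and z of bottle_3 in the frame of cell_0 below 0.006 m) or (horizontal distance between bottle_3 and cell_1 below 0.012 m and z of bottle_3 in the frame of cell_1 below 0.006 m) or (horizontal distance between bottle_3 and cell_2 below 0.012 m and z of bottle_3 in the frame of cell_2 below 0.006 m) or (horizontal distance between bottle_3 and cell_3 below 0.012 m and z of bottle_3 in the frame of cell_3 below 0.006 m) or (horizontal distance between bottle_3 and cell_4 below 0.012 m and z of bottle_3 in the frame of cell_4 below 0.006 m) or (horizontal distance between bottle_3 and cell_5 below 0.012 m and z of bottle_3 in the frame of cell_5 below 0.006 m)) and ((horizontal distance between bottle_4 and cell_0 below 0.012 m and z of bottle_4 in the frame of cell_0 below 0.006 m) or (horizontal distance between bottle_4 and cell_1 below 0.012 m and z of bottle_4 in the frame of cell_1 below 0.006 m) or (horizontal distance between bottle_4 and cell_2 below 0.012 m and z of bottle_4 in the frame of cell_2 below 0.006 m) or (horizontal distance between bottle_4 and cell_3 below 0.012 m and z of bottle_4 in the frame of cell_3 below 0.006 m) or (horizontal distance between bottle_4 and cell_4 below 0.012 m and z of bottle_4 in the frame of cell_4 below 0.006 m) or (horizontal distance between bottle_4 and cell_5 below 0.012 m and z of bottle_4 in the frame of cell_5 below 0.006 m)) and value of joint key above 4.1 rad and value of joint lever above 0.85 rad and linear speed of each of bottle_0, bottle_1, bottle_2, bottle_3, bottle_4 below 0.03 m/s); the robot touches nothing.
It fails at once if the lever is thrown while the key is not wound (value of joint lever above 0.6 rad and not (value of joint key above 4.1 rad)).
It fails at once if a bystander (blue-capped bottle) is moved more than 30 mm (distance of bottle_clear from where it was at the start of the episode above 0.03 m).
It fails at once if a bystander (timer) is moved more than 30 mm (distance of timer from where it was at the start of the episode above 0.03 m).
It fails at once if a bystander (tape roll) is moved more than 30 mm (distance of tape_roll from where it was at the start of the episode above 0.03 m).
Of bottle_0, bottle_1, bottle_2, bottle_3, bottle_4 only 3 to 5 are there at a start; the rules pass over those that are not, and their reading is None.
At some moment in a run one of bottle_0, bottle_1, bottle_2, bottle_3, bottle_4 may be knocked a few centimetres aside while the robot is not near it.
Once in a run the grip may slacken for a moment while it holds something.
It also fails if it takes over 210 s, if anything falls off the work surface, if the arm or the gripper's body presses on something with over 40 N, if the wrist force passes 120 N, or if a joint passes its speed limit or range.

## Working session

There is one attempt and no reset: what is moved stays moved. The work goes in short steps, Python scripts to look and compute and a tool call to move; the robot and the scene stay as the last step left them, time stands still between calls to the robot, and variables do not carry over. Pictures are saved under pics/ and viewed, at most 14 in all, crops included, and the job is handed in when it is done.

Besides the shell and the picture viewer there is one more tool, called after "Emit:" as name([rows], argument=value, ...), one row to a line, values as JSON. step_arm: Moves the arm, as the interface text tells. Its arguments: {"type":"object","properties":{"increments":{"type":"array"},"force":{"type":"number"}},"required":["increments"]}

```bash
ls; mkdir -p pics; python3 - <<'E'
from station import telemetry,cams,r
import cv2,numpy as np
s=telemetry.observe();print({k:np.round(v,3).tolist() for k,v in s.items()});print(r.grip_depth)
for n in("top","side"):
    p,d=cams.grab_frame(n);cv2.imwrite(f"pics/{n}0.png",p);np.save(f"pics/{n}0.npy",d);i=cams.camera_info(n);print(n,np.round(i["camera_matrix"],1).tolist(),np.round(i["pose"],3).tolist(),(d>0).mean())
E
```

```text
pics
{'time': 0.0, 'q': [1.18, 0.053, 1.402, -0.0, 1.689, -0.07], 'joint_velocities': [0.001, 0.002, 0.0, 0.001, 0.001, 0.0], 'effort': [-0.0, -38.167, -36.019, -0.0, 0.006, -0.0], 'position': [0.165, 0.498, 0.23], 'tcp_rot': [[-0.949, 0.315, -0.001], [0.315, 0.949, -0.001], [0.0, -0.002, -1.0]], 'contact_force': [-0.186, 0.127, -0.022], 'moment': [0.013, 0.025, -0.019], 'gripper_force': 0.0, 'finger_gap': 0.085}
-0.0187
top [[395.6, 0.0, 325.7], [0.0, 395.6, 192.1], [0.0, 0.0, 1.0]] [[0.0, -0.997, 0.077, 0.453], [-1.0, -0.001, -0.012, 0.02], [0.012, -0.077, -0.997, 1.434], [0.0, 0.0, 0.0, 1.0]] 0.99605078125
side [[399.8, 0.0, 323.8], [0.0, 399.8, 201.6], [0.0, 0.0, 1.0]] [[0.962, -0.143, 0.233, 0.259], [-0.273, -0.529, 0.803, -1.064], [0.008, -0.837, -0.548, 0.839], [0.0, 0.0, 0.0, 1.0]] 0.99614453125
```

View pics/top0.png

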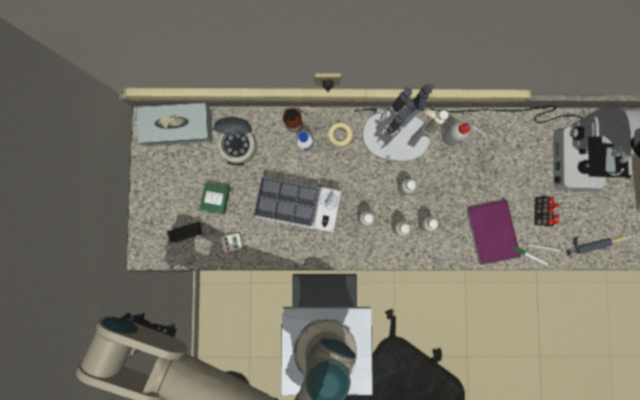

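View pics/side0.png

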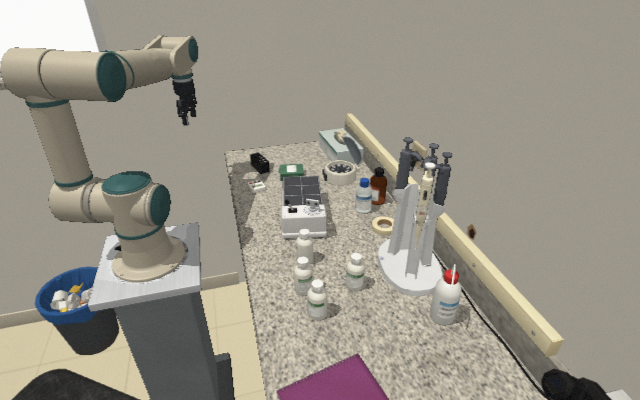

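The top view shows the shaker around (300,203), with the pod at (327,208). Four white bottles stand at (409,186), (367,218), (403,228) and (431,224). The blue-capped bottle is at (304,140), the tape at (340,133) and the timer probably at (232,241). The side view agrees.

```bash
cat > h.py <<'E'
from station import telemetry,cams,r
import cv2,numpy as np
def ray(info,uv):
    K=info["camera_matrix"];T=np.array(info["pose"]);uv=np.atleast_2d(np.array(uv,float))
    d=np.c_[(uv[:,0]-K[0][2])/K[0][0],(uv[:,1]-K[1][2])/K[1][1],np.ones(len(uv))]@T[:3,:3].T
    return T[:3,3],d
def onplane(info,uv,z):
    o,d=ray(info,uv);return o+d*((z-o[2])/d[:,2])[:,None]
def proj(info,P):
    T=np.array(info["pose"]);p=(np.atleast_2d(P)-T[:3,3])@T[:3,:3];q=p@np.array(info["camera_matrix"]).T;return q[:,:2]/q[:,2:]
def cloud(info,d):
    v,u=np.mgrid[:400,:640];o,dd=ray(info,np.c_[u.ravel(),v.ravel()]);return (o+dd*d.ravel()[:,None]).reshape(400,640,3)
E
python3 - <<'E'
from h import *
i=cams.camera_info("top");p=cv2.imread("pics/top0.png");d=np.load("pics/top0.npy");P=cloud(i,d)
z=P[...,2]
print("bench",np.median(z[240:260,380:400]))
roi=np.zeros(z.shape,bool);roi[165:250,220:460]=1
m=((z>.09)&(z<.13)&roi).astype(np.uint8)
n,l,st,c=cv2.connectedComponentsWithStats(m)
for k in range(1,n):
    if st[k,4]>5: q=P[l==k];print(c[k].round(1),st[k].tolist(),q.mean(0).round(3),q.max(0).round(3),q.min(0).round(3))
hsv=cv2.cvtColor(p,cv2.COLOR_BGR2HSV)
g=((p.max(2)<110)&(z>.02)&(z<.1)&roi).astype(np.uint8)
n,l,st,c=cv2.connectedComponentsWithStats(g);k=1+st[1:,4].argmax()
rc=cv2.minAreaRect(np.argwhere(l==k)[:,::-1].astype(np.float32));print("tray",rc)
B=onplane(i,cv2.boxPoints(rc),.084);print(B.round(3),B.mean(0).round(4),[np.linalg.norm(B[a]-B[a-1]).round(3) for a in range(4)])
cv2.imwrite("pics/topcrop.png",cv2.resize(p[150:270,190:350],None,fx=5,fy=5,interpolation=cv2.INTER_CUBIC))
E
```

```text
bench -0.0007712758465140412
[409.9 185.2] [404, 181, 12, 9, 75] [ 0.579 -0.28   0.109] [ 0.593 -0.264  0.118] [ 0.565 -0.297  0.09 ]
[326.8 208.8] [313, 188, 28, 45, 631] [ 0.5   -0.     0.094] [0.57  0.046 0.13 ] [ 0.421 -0.045  0.09 ]
[367.4 218.4] [363, 214, 10, 10, 70] [ 0.467 -0.136  0.11 ] [ 0.482 -0.122  0.119] [ 0.451 -0.15   0.09 ]
[432.2 224.1] [427, 220, 11, 10, 79] [ 0.448 -0.353  0.109] [ 0.462 -0.34   0.118] [ 0.431 -0.369  0.091]
[403.8 228.4] [398, 225, 11, 9, 72] [ 0.433 -0.257  0.109] [ 0.445 -0.242  0.119] [ 0.418 -0.272  0.09 ]
tray ((286.34002685546875, 200.8800048828125), (59.658302307128906, 39.354801177978516), 10.30484676361084)
[[0.479 0.249 0.084]
 [0.611 0.227 0.084]
 [0.575 0.026 0.084]
 [0.443 0.049 0.084]] [0.5269 0.1377 0.084 ] [np.float64(0.203), np.float64(0.134), np.float64(0.204), np.float64(0.134)]
```

View pics/topcrop.png

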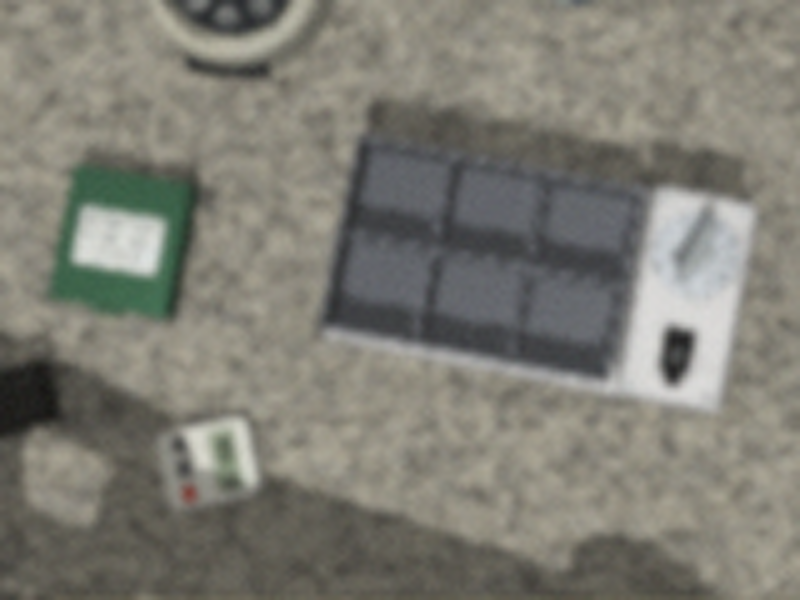

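The crop shows the 2x3 tray clearly. The key blade runs from (710,210) to (682,262) and the lever is at (678,355), towards the front. The timer is at (210,462). Next I'll move above the shaker and refine with the wrist camera.

```bash
cat >> h.py <<'E'
PSI=np.pi-.17
def go(p,psi=PSI):
    """print total increments (units) from the measured pose: shift in CURRENT tool axes, then rz turn"""
    s=telemetry.observe();R=np.array(s["tcp_rot"]);d=R.T@(np.array(p)-s["position"])/.025
    a=np.arctan2(R[1,0],R[0,0]);t=(a-psi+np.pi)%(2*np.pi)-np.pi
    dev=R.T@np.array([0,0,-1.])
    print("shift",d.round(2),"rz",round(np.degrees(t)/6,2),"tilt",(np.degrees(np.cross([0,0,1],dev))/6).round(2),"pos",np.round(s["position"],4),"gap",round(s["finger_gap"],4),"t",round(s["time"],2),"q6",round(s["q"][5],2))
E
```

Emit:
step_arm([
  [[0,0,0,-0.88,-0.53,-0.2,85],[0,0,0,-0.88,-0.53,-0.2,85],[0,0,0,-0.88,-0.53,-0.2,85],[0,0,0,-0.88,-0.53,-0.2,85],[0,0,0,-0.88,-0.53,-0.2,85],[0,0,0,-0.88,-0.53,-0.2,85],[0,0,0,-0.88,-0.53,-0.2,85],[0,0,0,-0.88,-0.53,-0.2,85],[0,0,0,-0.88,-0.53,-0.2,85],[0,0,0,-0.88,-0.53,-0.2,85],[0,0,0,-0.88,-0.53,-0.2,85],[0,0,0,-0.88,-0.53,-0.2,85]],
])

```text
time: 1.3
position: [0.3664, 0.2631, 0.2912]
tcp_rot: [[-0.949, 0.315, -0.001], [0.315, 0.949, -0.0], [0.0, -0.0, -1.0]]
contact_force: [0.3, -0.6, 1.0]
finger_gap: 0.0849
gripper_force: 0.0
```

```bash
python3 -c "
from h import *
go([.48,.09,.33]);i=cams.camera_info('wrist');s=telemetry.observe();print(s['q'])
T=np.array(i['pose']);R=np.array(s['tcp_rot']);print((R.T@(T[:3,3]-s['position'])).round(3),(R.T@T[:3,:3]).round(2),i['camera_matrix'][0][0])"
```

```text
shift [-6.5  -5.14 -1.55] rz -1.44 tilt [-0. -0.  0.] pos [0.3664 0.2631 0.2912] gap 0.0849 t 1.3 q6 -0.71
[ 5.40911017e-01 -1.63615503e-01  1.49014652e+00  7.03017244e-05
  1.81566019e+00 -7.09052476e-01]
[ 0.073 -0.001 -0.143] [[ 0.   -0.96 -0.29]
 [ 1.    0.   -0.  ]
 [ 0.   -0.29  0.96]] 307.8315387516457
```

Emit:
step_arm([
  [[0,0,0,-0.81,-0.64,-0.2,85],[0,0,0,-0.81,-0.64,-0.2,85],[0,0,0,-0.81,-0.64,-0.2,85],[0,0,0,-0.81,-0.64,-0.2,85],[0,0,0,-0.81,-0.64,-0.2,85],[0,0,0,-0.81,-0.64,-0.2,85],[0,0,0,-0.81,-0.64,-0.2,85],[0,0,0,-0.81,-0.64,-0.15,85],[0,0,-0.7,0,0,0,85],[0,0,-0.74,0,0,0,85],[0,0,0,0,0,0,85],[0,0,0,0,0,0,85]],
])

```text
time: 2.5
position: [0.4792, 0.0916, 0.3298]
tcp_rot: [[-0.985, 0.171, -0.001], [0.171, 0.985, 0.0], [0.001, -0.0, -1.0]]
contact_force: [0.0, 0.2, -0.6]
finger_gap: 0.0851
gripper_force: 0.0
```

```bash
python3 -c "
from h import *
import json
i=cams.camera_info('wrist');p,d=cams.grab_frame('wrist');cv2.imwrite('pics/w1.png',p);np.save('pics/w1.npy',d)
json.dump({k:np.array(v).tolist() for k,v in i.items() if k in('pose','camera_matrix')},open('pics/w1.json','w'))
go([.48,.09,.33])"
```

```text
shift [-0.04 -0.06 -0.01] rz -0.01 tilt [-0. -0.  0.] pos [0.4792 0.0917 0.3299] gap 0.0851 t 2.55 q6 -1.29
```

View pics/w1.png

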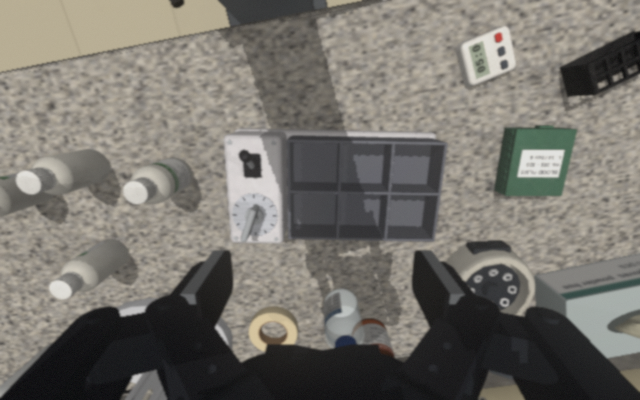

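The wrist view shows the tray rim roughly from (288,135) to (445,240), the key near (255,222), the lever near (247,160), and caps at (135,190), (33,180) and (66,287).

```bash
cat >> h.py <<'E'
def caps(info,p,d,box=None):
    """bottle caps by height and whiteness; their top disc centres at z=0.112+base"""
    P=cloud(info,d);z=P[...,2];hsv=cv2.cvtColor(p,cv2.COLOR_BGR2HSV)
    m=((z>.104)&(z<.175)&(hsv[...,1]<60)&(hsv[...,2]>120)).astype(np.uint8)
    n,l,st,c=cv2.connectedComponentsWithStats(m);out=[]
    for k in range(1,n):
        if st[k,4]>40:
            q=P[l==k];top=np.median(q[:,2][q[:,2]>np.quantile(q[:,2],.5)]);w=np.argwhere((l==k)&(z>top-.004))[:,::-1]
            (cx,cy),_=cv2.minEnclosingCircle(w.astype(np.float32))[0],0
            out.append((onplane(info,[[cx,cy]],top)[0].round(4).tolist(),(round(cx),round(cy)),int(st[k,4])))
    return out
E
python3 - <<'E'
from h import *
import json
i=json.load(open('pics/w1.json'));p=cv2.imread('pics/w1.png');d=np.load('pics/w1.npy');P=cloud(i,d);z=P[...,2]
for c in caps(i,p,d): print(c)
m=((z>.077)&(z<.0885)).astype(np.uint8);m[:, :200]=0;m[:,460:]=0;m[260:]=0;m[:120]=0
dark=(p.max(2)<175)
q=P[(m>0)&dark]; print(len(q))
rc=cv2.minAreaRect(q[:,:2].astype(np.float32));print("tray rim",rc)
m2=((z>.077)&(z<.1)).astype(np.uint8);m2[:, :200]=0;m2[:,460:]=0;m2[260:]=0;m2[:120]=0
print("all",cv2.minAreaRect(P[m2>0][:,:2].astype(np.float32)))
k=(z>.118)&(z<.145);k[:, :225]=0;k[:,290:]=0;k[:120]=0;k[245:]=0
n,l,st,c=cv2.connectedComponentsWithStats(k.astype(np.uint8))
for j in range(1,n):
    if st[j,4]>4:q=P[l==j];rr=cv2.minAreaRect(q[:,:2].astype(np.float32));print(st[j].tolist(),c[j].round(1),q.mean(0).round(4),np.quantile(q[:,2],[.05,.5,.95]).round(3),rr)
cv2.imwrite('pics/w1c.png',cv2.resize(p[120:255,215:455],None,fx=3.3,fy=3.3,interpolation=cv2.INTER_CUBIC))
E
```

```text
([0.434, -0.2607, 0.1129], (28, 182), 523)
([0.468, -0.1374, 0.1129], (136, 192), 489)
([0.5255, -0.008, 0.134], (247, 225), 203)
([0.5813, -0.2839, 0.1129], (61, 290), 413)
([0.876, 0.4909, 0.1167], (636, 385), 118)
([0.7353, -0.1947, 0.1543], (146, 396), 55)
([0.8738, 0.3021, 0.1134], (504, 398), 242)
3528
tray rim ((0.5160006284713745, 0.10026782751083374), (0.28005164861679077, 0.14277032017707825), 78.97930145263672)
all ((0.516823410987854, 0.10010552406311035), (0.2800430357456207, 0.14447082579135895), 78.98516082763672)
[239, 149, 13, 14, 136] [245.  155.8] [0.4456 0.0092 0.1326] [0.127 0.133 0.136] ((0.4463336765766144, 0.008364112116396427), (0.01171382237225771, 0.01622452586889267), 75.53501892089844)
[241, 206, 18, 36, 279] [249.4 223.3] [ 0.5248 -0.0055  0.1315] [0.121 0.133 0.135] ((0.5269001126289368, -0.007301483303308487), (0.008325516246259212, 0.043699249625205994), 58.55863571166992)
```

View pics/w1c.png

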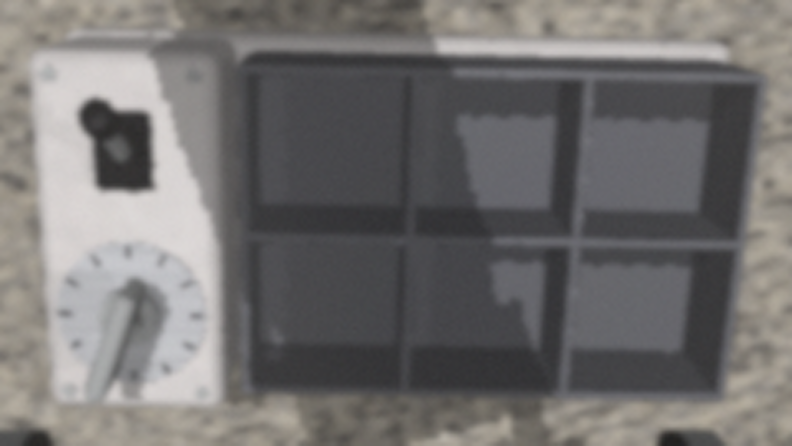

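```bash
sed -i 's/^PSI=.*/PSI=np.pi-.192/' h.py; python3 -c "
from h import *
go([.468,-.1374,.19])"
```

```text
shift [-1.12 -9.1   5.59] rz 0.2 tilt [-0. -0.  0.] pos [0.4792 0.0917 0.3299] gap 0.0851 t 2.55 q6 -1.29
```

Emit:
step_arm([
  [[0,0,0,-0.112,-0.91,0.559,60],[0,0,0,-0.112,-0.91,0.559,60],[0,0,0,-0.112,-0.91,0.559,60],[0,0,0,-0.112,-0.91,0.559,60],[0,0,0,-0.112,-0.91,0.559,60],[0,0,0,-0.112,-0.91,0.559,60],[0,0,0,-0.112,-0.91,0.559,60],[0,0,0,-0.112,-0.91,0.559,60],[0,0,0,-0.112,-0.91,0.559,60],[0,0,0,-0.112,-0.91,0.559,60],[0,0,0.2,0,0,0,60],[0,0,0,0,0,0,60]],
])

```text
time: 3.75
position: [0.4683, -0.1372, 0.1903]
tcp_rot: [[-0.981, 0.192, -0.0], [0.192, 0.981, 0.001], [0.0, 0.001, -1.0]]
contact_force: [0.3, 1.5, -0.4]
finger_gap: 0.0603
gripper_force: 0.0
```

```bash
cat > look.py <<'E'
from h import *
import sys
i=cams.camera_info('wrist');p,d=cams.grab_frame('wrist');cv2.imwrite(f'pics/{sys.argv[1]}.png',p)
for c in caps(i,p,d): 
    if abs(c[0][0]-.5)<.25: print(c)
if len(sys.argv)>2: go([float(a) for a in sys.argv[2:5]])
E
python3 look.py w2 .468 -.1374 .09
```

```text
([0.4339, -0.2607, 0.1127], (152, 193), 1296)
([0.4675, -0.1386, 0.1127], (322, 205), 1196)
([0.4497, -0.3562, 0.1128], (42, 235), 1151)
([0.5251, -0.0093, 0.1337], (514, 256), 564)
([0.5857, -0.2819, 0.1128], (189, 359), 261)
shift [ 0.02 -0.03  4.03] rz 0.01 tilt [ 0.    0.01 -0.  ] pos [ 0.4687 -0.1369  0.1909] gap 0.06 t 3.8 q6 -1.74
```

View pics/w2.png

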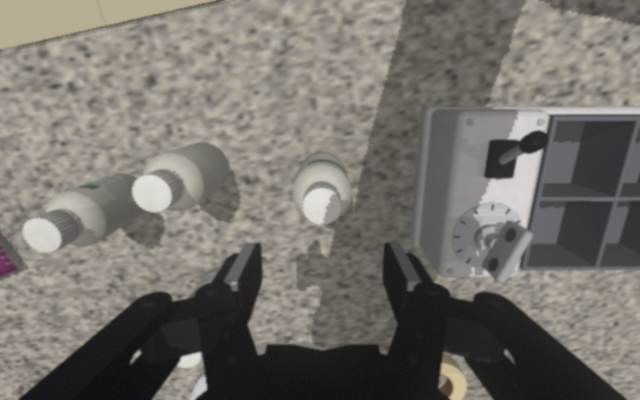

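The cap is centred between the fingers at (322,205). I'll descend, grip and lift.

Emit:
step_arm([
  [[0,0,0,0.02,-0.06,0.8,60],[0,0,0,0,0,0.8,60],[0,0,0,0,0,0.8,60],[0,0,0,0,0,0.8,55],[0,0,0,0,0,0.75,50],[0,0,0,0,0,0,20],[0,0,0,0,0,0,10],[0,0,0,0,0,0,10],[0,0,0,0,0,0,10],[0,0,0,0,0,0,10]],
], force=50)

```text
time: 4.8
position: [0.4679, -0.1388, 0.0922]
tcp_rot: [[-0.982, 0.19, 0.001], [0.19, 0.982, -0.0], [-0.001, -0.0, -1.0]]
contact_force: [-0.2, 0.2, -1.8]
finger_gap: 0.0281
gripper_force: 49.3
```

Emit:
step_arm([
  [[0,0,0,0,0,-0.7,10],[0,0,0,0,0,-1,10],[0,0,0,0,0,-1,10],[0,0,0,0,0,-1,10],[0,0,0,0,0,-1,10],[0,0,0,0,0,-1,10],[0,0,0,0.1,0.7,-0.9,10],[0,0,0,0.13,0.9,0,10],[0,0,0,0.13,0.9,0,10],[0,0,0,0.13,0.9,0,10],[0,0,0,0.13,0.9,0,10],[0,0,0,0.13,0.9,0,10]],
])

```text
time: 6.0
position: [0.4738, -0.0067, 0.2569]
tcp_rot: [[-0.982, 0.19, 0.0], [0.19, 0.982, 0.0], [-0.0, 0.0, -1.0]]
contact_force: [0.1, 0.4, -1.8]
finger_gap: 0.0283
gripper_force: 49.7
```

Emit:
step_arm([
  [[0,0,0,0.13,0.9,0,10],[0,0,0,0.13,0.9,0,10],[0,0,0,0.13,0.9,0,10],[0,0,0,0.13,0.7,0,10],[0,0,0,0,0,0,10],[0,0,0,0,0,0,10]],
])

```text
time: 6.6
position: [0.4772, 0.0782, 0.2567]
tcp_rot: [[-0.982, 0.189, 0.0], [0.189, 0.982, -0.0], [-0.0, -0.0, -1.0]]
contact_force: [-0.5, -0.6, -1.7]
finger_gap: 0.028
gripper_force: 49.7
```

```bash
python3 look.py w3 .4797 .0801 .1265
```

```text
([0.5251, -0.0075, 0.1339], (245, 254), 321)
([0.5792, -0.2821, 0.1128], (24, 330), 624)
shift [-0.08  0.11  5.21] rz 0.01 tilt [-0.  0.  0.] pos [0.4773 0.0778 0.2567] gap 0.0278 t 6.65 q6 -1.29
```

View pics/w3.png

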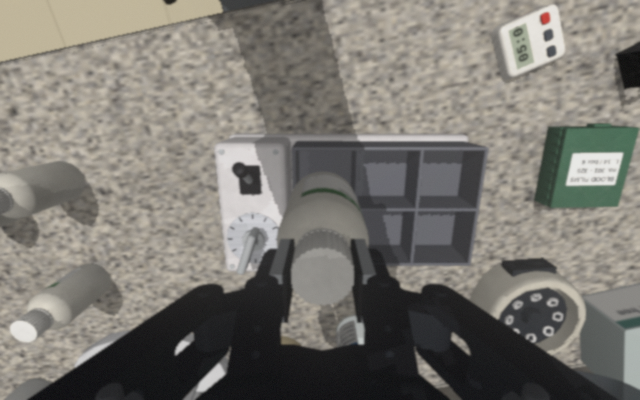

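The bottle hangs straight over the front-right cell. I'll lower it, release and rise.

Emit:
step_arm([
  [[0,0,0,-0.08,0.11,0.3,10],[0,0,0,0,0,0.8,10],[0,0,0,0,0,0.8,10],[0,0,0,0,0,0.6,10],[0,0,0,0,0,0.6,10],[0,0,0,0,0,0.6,10],[0,0,0,0,0,0.6,10],[0,0,0,0,0,0.5,10],[0,0,0,0,0,0.35,10],[0,0,0,0,0,0,10]],
])

```text
time: 7.65
position: [0.4795, 0.0804, 0.1269]
tcp_rot: [[-0.982, 0.19, -0.001], [0.19, 0.982, 0.0], [0.001, -0.0, -1.0]]
contact_force: [1.2, -0.4, -1.6]
finger_gap: 0.0281
gripper_force: 50.1
```

```bash
python3 -c "
from h import *
go([.4797,.0801,.126]);print(telemetry.observe()['contact_force'])"
```

```text
shift [-0.01 -0.01  0.04] rz 0.01 tilt [-0.   -0.01  0.  ] pos [0.4795 0.0804 0.1269] gap 0.0281 t 7.65 q6 -1.29
[ 1.16632822 -0.43827613 -1.62374255]
```

Emit:
step_arm([
  [[0,0,0,0,0,0,30],[0,0,0,0,0,0,40],[0,0,0,0,0,0,50],[0,0,0,0,0,-0.3,50],[0,0,0,0,0,-0.8,55],[0,0,0,0,0,-1,60],[0,0,0,0,0,-1,60],[0,0,0,0,0,-1,60],[0,0,0,-0.06,-1,-1,60],[0,0,0,-0.06,-1,0,60],[0,0,0,-0.06,-1,0,60],[0,0,0,-0.06,-1,0,60]],
])

```text
time: 8.85
position: [0.4666, -0.0195, 0.2564]
tcp_rot: [[-0.982, 0.189, 0.002], [0.189, 0.982, -0.0], [-0.002, 0.0, -1.0]]
contact_force: [0.6, -0.5, 0.4]
finger_gap: 0.0598
gripper_force: 0.0
```

Emit:
step_arm([
  [[0,0,0,-0.06,-1,0,60],[0,0,0,-0.06,-1,0,60],[0,0,0,-0.06,-1,0,60],[0,0,0,-0.06,-1,0,60],[0,0,0,-0.06,-1,0,60],[0,0,0,-0.06,-1,0,60],[0,0,0,-0.06,-1,0.6,60],[0,0,0,-0.06,-1,1,60],[0,0,0,-0.06,-1,0.9,60],[0,0,0,-0.02,-0.74,0,60],[0,0,0,0,0,0,60]],
])

```text
time: 9.95
position: [0.4335, -0.2619, 0.1926]
tcp_rot: [[-0.981, 0.192, -0.001], [0.192, 0.981, 0.0], [0.001, 0.0, -1.0]]
contact_force: [-0.6, -0.7, -0.7]
finger_gap: 0.0603
gripper_force: 0.0
```

```bash
python3 look.py w4 .434 -.2607 .092
```

```text
([0.4332, -0.2612, 0.1127], (325, 205), 1184)
([0.4487, -0.3561, 0.1127], (211, 245), 1096)
shift [0.01 0.01 4.05] rz -0.01 tilt [ 0.  0. -0.] pos [ 0.4341 -0.261   0.1933] gap 0.0601 t 10.0 q6 -1.99
```

Emit:
step_arm([
  [[0,0,0,0.03,0,0.8,60],[0,0,0,0,0,0.8,60],[0,0,0,0,0,0.8,60],[0,0,0,0,0,0.8,55],[0,0,0,0,0,0.83,50],[0,0,0,0,0,0,20],[0,0,0,0,0,0,10],[0,0,0,0,0,0,10],[0,0,0,0,0,0,10],[0,0,0,0,0,0,10],[0,0,0,0,0,-0.4,10],[0,0,0,0,0,-0.8,10]],
])

```text
time: 11.2
position: [0.4327, -0.2597, 0.1216]
tcp_rot: [[-0.982, 0.19, -0.002], [0.19, 0.982, 0.002], [0.003, 0.001, -1.0]]
contact_force: [0.2, -0.3, -0.7]
finger_gap: 0.0277
gripper_force: 49.4
```

Emit:
step_arm([
  [[0,0,0,0,0,-1,10],[0,0,0,0,0,-1,10],[0,0,0,0,0,-1,10],[0,0,0,-0.1,0.7,-1,10],[0,0,0,-0.13,1,-1,10],[0,0,0,-0.13,1,-0.4,10],[0,0,0,-0.13,1,0,10],[0,0,0,-0.13,1,0,10],[0,0,0,-0.13,1,0,10],[0,0,0,-0.13,1,0,10],[0,0,0,-0.13,1,0,10],[0,0,0,-0.13,1,0,10]],
])

```text
time: 12.4
position: [0.5029, -0.0511, 0.2581]
tcp_rot: [[-0.982, 0.19, 0.001], [0.19, 0.982, -0.0], [-0.001, 0.0, -1.0]]
contact_force: [-0.2, 0.2, -1.2]
finger_gap: 0.0281
gripper_force: 49.6
```

Emit:
step_arm([
  [[0,0,0,-0.13,1,0,10],[0,0,0,-0.13,1,0,10],[0,0,0,-0.13,1,0,10],[0,0,0,-0.13,1,0,10],[0,0,0,-0.13,1,0,10],[0,0,0,0,0,0,10]],
])

```text
time: 13.0
position: [0.5427, 0.0699, 0.2576]
tcp_rot: [[-0.982, 0.187, 0.0], [0.187, 0.982, 0.001], [-0.0, 0.001, -1.0]]
contact_force: [0.2, -0.7, -1.2]
finger_gap: 0.028
gripper_force: 49.7
```

```bash
python3 look.py w5 .5445 .0675 .127
```

```text
([0.4806, 0.0791, 0.1463], (321, 118), 2301)
([0.5264, -0.0062, 0.1339], (237, 188), 383)
([0.5805, -0.2789, 0.1128], (6, 278), 500)
shift [-0.09 -0.03  5.22] rz 0.03 tilt [ 0.  0. -0.] pos [0.5424 0.0685 0.2576] gap 0.0281 t 13.05 q6 -1.32
```

Emit:
step_arm([
  [[0,0,0.03,-0.09,-0.03,0.3,10],[0,0,0,0,0,0.8,10],[0,0,0,0,0,0.8,10],[0,0,0,0,0,0.6,10],[0,0,0,0,0,0.6,10],[0,0,0,0,0,0.6,10],[0,0,0,0,0,0.6,10],[0,0,0,0,0,0.5,10],[0,0,0,0,0,0.41,10],[0,0,0,0,0,0,10]],
])

```text
time: 14.05
position: [0.5444, 0.0664, 0.126]
tcp_rot: [[-0.981, 0.193, -0.0], [0.193, 0.981, 0.0], [0.0, -0.0, -1.0]]
contact_force: [0.2, 0.6, -1.1]
finger_gap: 0.0282
gripper_force: 51.0
```

```bash
python3 -c "
from h import *
go([.5445,.0675,.127]);print(telemetry.observe()['contact_force']);go([.5805,-.2805,.19])"
```

```text
shift [ 0.01  0.05 -0.04] rz -0.02 tilt [-0. -0.  0.] pos [0.5444 0.0664 0.126 ] gap 0.0282 t 14.05 q6 -1.32
[ 0.22792891  0.55566722 -1.07586041]
shift [ -4.09 -13.34  -2.56] rz -0.02 tilt [-0. -0.  0.] pos [0.5444 0.0664 0.126 ] gap 0.0282 t 14.05 q6 -1.32
```

Emit:
step_arm([
  [[0,0,0,0,0,0,30],[0,0,0,0,0,0,40],[0,0,0,0,0,0,50],[0,0,0,0,0,-0.3,50],[0,0,0,0,0,-0.8,55],[0,0,0,0,0,-1,60],[0,0,0,0,0,-1,60],[0,0,0,0,0,-1,60],[0,0,0,-0.3,-0.94,-1,60],[0,0,0,-0.3,-0.95,0,60],[0,0,0,-0.3,-0.95,0,60],[0,0,0,-0.3,-0.95,0,60]],
])

```text
time: 15.25
position: [0.5558, -0.0333, 0.2554]
tcp_rot: [[-0.981, 0.193, 0.002], [0.193, 0.981, -0.0], [-0.002, 0.0, -1.0]]
contact_force: [-0.1, 0.0, 0.4]
finger_gap: 0.06
gripper_force: 0.0
```

Emit:
step_arm([
  [[0,0,0,-0.29,-0.95,0,60],[0,0,0,-0.29,-0.95,0,60],[0,0,0,-0.29,-0.95,0,60],[0,0,0,-0.29,-0.95,0,60],[0,0,0,-0.29,-0.95,0,60],[0,0,0,-0.29,-0.95,0,60],[0,0,0,-0.29,-0.95,0.6,60],[0,0,0,-0.29,-0.95,1,60],[0,0,0,-0.29,-0.95,0.9,60],[0,0,0,-0.29,-0.95,0,60],[0,0,0,0,0,0,60]],
])

```text
time: 16.35
position: [0.5803, -0.282, 0.191]
tcp_rot: [[-0.981, 0.196, -0.001], [0.196, 0.981, 0.0], [0.001, -0.0, -1.0]]
contact_force: [0.1, -0.7, 1.3]
finger_gap: 0.0601
gripper_force: 0.0
```

```bash
python3 look.py w6 .5805 -.2805 .092
```

```text
([0.45, -0.3574, 0.1128], (172, 41), 1779)
([0.5799, -0.2846, 0.1127], (321, 206), 1195)
([0.737, -0.4512, 0.1123], (178, 396), 446)
shift [ 0.01 -0.    4.  ] rz -0.04 tilt [ 0. -0.  0.] pos [ 0.5808 -0.2805  0.1919] gap 0.06 t 16.4 q6 -1.88
```

Emit:
step_arm([
  [[0,0,0,0.02,-0.11,0.8,60],[0,0,0,0,0,0.8,60],[0,0,0,0,0,0.8,60],[0,0,0,0,0,0.8,55],[0,0,0,0,0,0.79,50],[0,0,0,0,0,0,20],[0,0,0,0,0,0,10],[0,0,0,0,0,0,10],[0,0,0,0,0,0,10],[0,0,0,0,0,0,10],[0,0,0,0,0,-0.4,10],[0,0,0,0,0,-0.8,10]],
])

```text
time: 17.6
position: [0.5791, -0.2816, 0.1211]
tcp_rot: [[-0.981, 0.193, -0.003], [0.193, 0.981, 0.002], [0.003, 0.001, -1.0]]
contact_force: [-1.0, -0.6, -2.1]
finger_gap: 0.0281
gripper_force: 49.4
```

Emit:
step_arm([
  [[0,0,0,0,0,-1,10],[0,0,0,0,0,-1,10],[0,0,0,0,0,-1,10],[0,0,0,0.2,0.6,-1,10],[0,0,0,0.35,0.99,-1,10],[0,0,0,0.35,0.99,-0.5,10],[0,0,0,0.35,0.99,0,10],[0,0,0,0.35,0.99,0,10],[0,0,0,0.35,0.99,0,10],[0,0,0,0.35,0.99,0,10],[0,0,0,0.35,0.99,0,10],[0,0,0,0.35,0.99,0,10]],
])

```text
time: 18.8
position: [0.5471, -0.0576, 0.2607]
tcp_rot: [[-0.981, 0.193, 0.001], [0.193, 0.981, -0.0], [-0.001, 0.0, -1.0]]
contact_force: [0.9, -0.6, -1.4]
finger_gap: 0.0278
gripper_force: 49.5
```

Emit:
step_arm([
  [[0,0,0,0.36,0.99,0,10],[0,0,0,0.36,0.99,0,10],[0,0,0,0.36,0.99,0,10],[0,0,0,0.36,0.99,0,10],[0,0,0,0.36,0.99,0,10],[0,0,0,0.36,0.99,0,10],[0,0,0,0.36,0.99,0,10],[0,0,0,0.36,0.99,0,10],[0,0,0,0.36,0.99,0,10],[0,0,0,0.36,0.99,0,10],[0,0,0,0,0.4,0,10],[0,0,0,0,0,0,10]],
])

```text
time: 20.0
position: [0.5088, 0.2122, 0.2601]
tcp_rot: [[-0.982, 0.191, 0.001], [0.191, 0.982, 0.0], [-0.001, 0.0, -1.0]]
contact_force: [0.6, -0.4, -1.8]
finger_gap: 0.0282
gripper_force: 49.6
```

```bash
python3 look.py w7 .5049 .2097 .126
```

```text
([0.4802, 0.0802, 0.1462], (168, 190), 2037)
([0.5452, 0.0652, 0.1459], (176, 259), 2230)
([0.5256, -0.0063, 0.134], (104, 248), 301)
shift [ 0.15 -0.09  5.36] rz -0.02 tilt [-0.    0.01  0.  ] pos [0.509  0.2113 0.26  ] gap 0.0279 t 20.05 q6 -1.05
```

Emit:
step_arm([
  [[0,0,-0.02,0.15,-0.09,0.4,10],[0,0,0,0,0,0.8,10],[0,0,0,0,0,0.8,10],[0,0,0,0,0,0.6,10],[0,0,0,0,0,0.6,10],[0,0,0,0,0,0.6,10],[0,0,0,0,0,0.6,10],[0,0,0,0,0,0.5,10],[0,0,0,0,0,0.44,10],[0,0,0,0,0,0,10]],
])

```text
time: 21.05
position: [0.5047, 0.21, 0.1255]
tcp_rot: [[-0.982, 0.191, 0.0], [0.191, 0.982, -0.0], [-0.0, 0.0, -1.0]]
contact_force: [-0.5, 0.4, -2.0]
finger_gap: 0.0281
gripper_force: 50.8
```

```bash
python3 -c "
from h import *
go([.5049,.2097,.126]);print(telemetry.observe()['contact_force']);go([.45,-.357,.19])"
```

```text
shift [-0.01 -0.01 -0.02] rz 0.0 tilt [ 0.  0. -0.] pos [0.5047 0.21   0.1255] gap 0.0281 t 21.05 q6 -1.05
[-0.53034622  0.40537712 -1.95205377]
shift [ -2.18 -22.68  -2.58] rz 0.0 tilt [ 0.  0. -0.] pos [0.5047 0.21   0.1255] gap 0.0281 t 21.05 q6 -1.05
```

Emit:
step_arm([
  [[0,0,0,0,0,0,30],[0,0,0,0,0,0,40],[0,0,0,0,0,0,50],[0,0,0,0,0,-0.3,50],[0,0,0,0,0,-0.8,55],[0,0,0,0,0,-1,60],[0,0,0,0,0,-1,60],[0,0,0,0,0,-1,60],[0,0,0,-0.1,-1,-1,60],[0,0,0,-0.1,-1,0,60],[0,0,0,-0.1,-1,0,60],[0,0,0,-0.1,-1,0,60]],
])

```text
time: 22.25
position: [0.4953, 0.1091, 0.2546]
tcp_rot: [[-0.982, 0.191, 0.002], [0.191, 0.982, 0.0], [-0.002, 0.001, -1.0]]
contact_force: [0.6, -1.3, 0.9]
finger_gap: 0.0603
gripper_force: 0.0
```

Emit:
step_arm([
  [[0,0,0,-0.1,-1,0,60],[0,0,0,-0.1,-1,0,60],[0,0,0,-0.1,-1,0,60],[0,0,0,-0.1,-1,0,60],[0,0,0,-0.1,-1,0,60],[0,0,0,-0.1,-1,0,60],[0,0,0,-0.1,-1,0,60],[0,0,0,-0.1,-1,0,60],[0,0,0,-0.1,-1,0,60],[0,0,0,-0.1,-1,0,60],[0,0,0,-0.1,-1,0,60],[0,0,0,-0.1,-1,0,60]],
])

```text
time: 23.45
position: [0.4675, -0.1913, 0.2544]
tcp_rot: [[-0.982, 0.191, 0.001], [0.191, 0.982, -0.0], [-0.001, -0.0, -1.0]]
contact_force: [0.9, 0.9, 0.8]
finger_gap: 0.0597
gripper_force: 0.0
```

Emit:
step_arm([
  [[0,0,0,-0.1,-1,0,60],[0,0,0,-0.1,-1,0,60],[0,0,0,-0.1,-1,0,60],[0,0,0,-0.1,-1,0,60],[0,0,0,-0.1,-1,0.9,60],[0,0,0,-0.08,-1,0.9,60],[0,0,0,0,-0.68,0.7,60],[0,0,0,0,0,0,60],[0,0,0,0,0,0,60]],
])

```text
time: 24.35
position: [0.4501, -0.3569, 0.1917]
tcp_rot: [[-0.982, 0.191, 0.0], [0.191, 0.982, 0.0], [-0.0, 0.0, -1.0]]
contact_force: [0.8, 0.5, 0.2]
finger_gap: 0.06
gripper_force: 0.0
```

```bash
python3 look.py w8 .45 -.357 .092
```

```text
([0.449, -0.3569, 0.1127], (324, 204), 1185)
shift [ 0.02 -0.01  4.02] rz 0.0 tilt [-0.01  0.02  0.  ] pos [ 0.4505 -0.3567  0.1925] gap 0.06 t 24.4 q6 -2.11
```

Emit:
step_arm([
  [[0,0,0,0.04,0,0.8,60],[0,0,0,0,0,0.8,60],[0,0,0,0,0,0.8,60],[0,0,0,0,0,0.8,55],[0,0,0,0,0,0.8,50],[0,0,0,0,0,0,20],[0,0,0,0,0,0,10],[0,0,0,0,0,0,10],[0,0,0,0,0,0,10],[0,0,0,0,0,0,10],[0,0,0,0,0,-0.4,10],[0,0,0,0,0,-0.8,10]],
])

```text
time: 25.6
position: [0.4483, -0.3562, 0.1203]
tcp_rot: [[-0.982, 0.191, -0.002], [0.191, 0.982, 0.002], [0.003, 0.002, -1.0]]
contact_force: [0.3, -0.7, -0.7]
finger_gap: 0.0281
gripper_force: 49.4
```

Emit:
step_arm([
  [[0,0,0,0,0,-1,10],[0,0,0,0,0,-1,10],[0,0,0,0,0,-1,10],[0,0,0,0,0.6,-1,10],[0,0,0,-0.02,1,-1,10],[0,0,0,-0.02,1,-0.5,10],[0,0,0,-0.02,1,0,10],[0,0,0,-0.02,1,0,10],[0,0,0,-0.02,1,0,10],[0,0,0,-0.02,1,0,10],[0,0,0,-0.02,1,0,10],[0,0,0,-0.02,1,0,10]],
])

```text
time: 26.8
position: [0.494, -0.1455, 0.2596]
tcp_rot: [[-0.982, 0.191, 0.001], [0.191, 0.982, -0.0], [-0.001, -0.0, -1.0]]
contact_force: [-0.0, -0.2, -1.6]
finger_gap: 0.0283
gripper_force: 49.5
```

Emit:
step_arm([
  [[0,0,0,-0.02,1,0,10],[0,0,0,-0.02,1,0,10],[0,0,0,-0.02,1,0,10],[0,0,0,-0.02,1,0,10],[0,0,0,-0.02,1,0,10],[0,0,0,-0.02,1,0,10],[0,0,0,-0.02,1,0,10],[0,0,0,-0.02,1,0,10],[0,0,0,-0.02,1,0,10],[0,0,0,-0.02,1,0,10],[0,0,0,-0.02,1,0,10],[0,0,0,-0.02,1,0,10]],
])

```text
time: 28.0
position: [0.5572, 0.1478, 0.2596]
tcp_rot: [[-0.982, 0.191, 0.001], [0.191, 0.982, 0.0], [-0.001, 0.0, -1.0]]
contact_force: [0.3, -1.0, -0.7]
finger_gap: 0.0281
gripper_force: 49.5
```

Emit:
step_arm([
  [[0,0,0,-0.05,1,0,10],[0,0,0,-0.05,1,0,10],[0,0,0,0,0,0,10],[0,0,0,0,0,0,10]],
])

```text
time: 28.4
position: [0.569, 0.1955, 0.259]
tcp_rot: [[-0.982, 0.19, 0.0], [0.19, 0.982, -0.0], [-0.0, -0.0, -1.0]]
contact_force: [-0.3, -0.6, -0.3]
finger_gap: 0.0281
gripper_force: 49.6
```

```bash
python3 look.py w9 .5697 .1971 .126
```

```text
([0.4807, 0.0799, 0.1463], (162, 116), 2466)
([0.5062, 0.2072, 0.1461], (323, 117), 2481)
([0.5458, 0.0644, 0.1461], (170, 195), 2334)
([0.5264, -0.0057, 0.134], (95, 186), 388)
([0.749, -0.21, 0.1245], (12, 396), 516)
shift [-0.01  0.09  5.32] rz -0.0 tilt [-0.  0.  0.] pos [0.569  0.195  0.2591] gap 0.0283 t 28.45 q6 -1.11
```

Emit:
step_arm([
  [[0,0,0,-0.01,0.09,0.4,10],[0,0,0,0,0,0.8,10],[0,0,0,0,0,0.8,10],[0,0,0,0,0,0.6,10],[0,0,0,0,0,0.6,10],[0,0,0,0,0,0.6,10],[0,0,0,0,0,0.6,10],[0,0,0,0,0,0.5,10],[0,0,0,0,0,0.4,10],[0,0,0,0,0,0,10]],
])

```text
time: 29.45
position: [0.5697, 0.1976, 0.1254]
tcp_rot: [[-0.982, 0.191, -0.0], [0.191, 0.982, -0.0], [0.0, -0.0, -1.0]]
contact_force: [-0.2, -0.4, -0.8]
finger_gap: 0.0279
gripper_force: 50.9
```

Emit:
step_arm([
  [[0,0,0,0,0,0,30],[0,0,0,0,0,0,40],[0,0,0,0,0,0,50],[0,0,0,0,0,-0.3,50],[0,0,0,0,0,-0.8,50],[0,0,0,0,0,-1,50],[0,0,0,0,0,-1,50],[0,0,0,0,0,-1,50],[0,0,0,0,0,-1,50],[0,0,0,0,-0.8,0,50],[0,0,0,0,0,0,50]],
])

```text
time: 30.55
position: [0.5663, 0.1767, 0.2556]
tcp_rot: [[-0.981, 0.192, 0.003], [0.192, 0.981, 0.0], [-0.003, 0.001, -1.0]]
contact_force: [-0.1, -0.2, -0.3]
finger_gap: 0.0499
gripper_force: 0.0
```

```bash
python3 look.py w10; python3 -c "
from h import *
go([.5263,-.0065,.2],np.pi-.548)"
```

```text
([0.4806, 0.0797, 0.1463], (183, 115), 2502)
([0.5064, 0.2072, 0.1461], (347, 116), 2596)
([0.5697, 0.1967, 0.1461], (347, 193), 2064)
([0.5263, -0.0053, 0.134], (114, 186), 388)
([0.5483, 0.062, 0.1461], (188, 199), 2376)
([0.7288, -0.212, 0.132], (10, 392), 68)
([0.7425, -0.2154, 0.1249], (19, 396), 206)
shift [ 0.15 -7.53  2.17] rz 3.39 tilt [ 0.01  0.01 -0.  ] pos [0.566  0.1775 0.2545] gap 0.0501 t 30.6 q6 -1.14
```

Emit:
step_arm([
  [[0,0,0,0.02,-0.94,0,45],[0,0,0,0.02,-0.94,0,45],[0,0,0,0.02,-0.94,0,45],[0,0,0,0.02,-0.94,0,45],[0,0,0,0.02,-0.94,0,45],[0,0,0,0.02,-0.94,0,45],[0,0,0,0.02,-0.94,0.1,45],[0,0,0,0.01,-0.95,0.5,45],[0,0,0.9,0,0,0.8,45],[0,0,0.9,0,0,0.8,45],[0,0,0.9,0,0,0,45],[0,0,0.69,0,0,0,45]],
])

```text
time: 31.8
position: [0.5259, -0.0056, 0.1972]
tcp_rot: [[-0.852, 0.523, -0.003], [0.523, 0.852, 0.001], [0.002, -0.001, -1.0]]
contact_force: [0.3, 0.2, 0.2]
finger_gap: 0.0451
gripper_force: 0.0
```

Emit:
step_arm([
  [[0,0,0,0,0,0,45]],
])

```text
time: 31.9
position: [0.5263, -0.0056, 0.198]
tcp_rot: [[-0.854, 0.52, -0.001], [0.52, 0.854, 0.0], [0.001, -0.0, -1.0]]
contact_force: [0.2, -0.2, 0.1]
finger_gap: 0.0451
gripper_force: 0.0
```

```bash
cat > key.py <<'E'
from h import *
i=cams.camera_info('wrist');p,d=cams.grab_frame('wrist');cv2.imwrite('pics/k.png',p)
P=cloud(i,d);z=P[...,2];m=(z>.128)&(z<.137)&(np.hypot(P[...,0]-.526,P[...,1]+.0065)<.03)
q=P[m][:,:2].astype(np.float32);rc=cv2.minAreaRect(q);b=cv2.boxPoints(rc);e=[b[1]-b[0],b[2]-b[1]];v=max(e,key=np.linalg.norm)
a=np.arctan2(v[1],v[0]);print(rc,"n",len(q),"joint mod pi",round((-.192-a)%np.pi,3),"blade deg",round(np.degrees(a),1))
a=a%np.pi;go([*rc[0],.109],a)
for c in caps(i,p,d): 
    if abs(c[0][0]-.5)<.1: print(c)
E
python3 key.py
```

```text
((0.5268770456314087, -0.007843594998121262), (0.007877183146774769, 0.04329532012343407), 58.87822723388672) n 621 joint mod pi 0.351 blade deg -31.1
shift [-0.07 -0.06  3.57] rz -0.02 tilt [-0.   -0.01  0.  ] pos [ 0.5263 -0.0057  0.1983] gap 0.045 t 31.95 q6 -1.11
([0.5081, 0.2009, 0.1208], (586, 23), 2641)
([0.5088, 0.1994, 0.1465], (621, 14), 1166)
([0.4809, 0.0794, 0.1463], (406, 87), 3708)
([0.5701, 0.1961, 0.1379], (631, 113), 4402)
([0.5478, 0.061, 0.1463], (427, 194), 2837)
([0.5305, -0.0097, 0.1341], (322, 219), 126)
```

View pics/k.png

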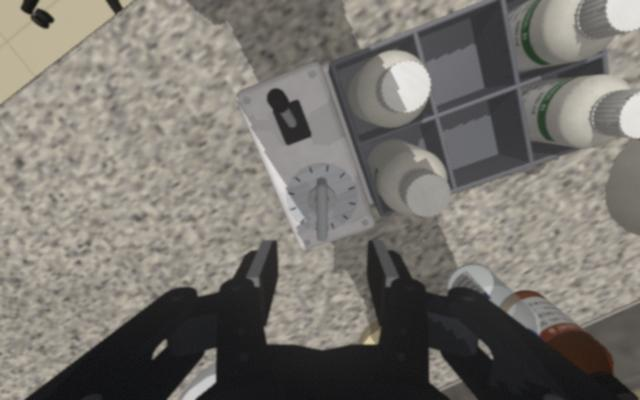

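The blade at (322,210) lies between the fingers and all bottles stand in their cells. I'll take the key.

Emit:
step_arm([
  [[0,0,0,-0.07,-0.06,0.9,40],[0,0,0,0,0,0.9,40],[0,0,0,0,0,0.9,40],[0,0,0,0,0,0.85,40],[0,0,0,0,0,0,20],[0,0,0,0,0,0,5],[0,0,0,0,0,0,0],[0,0,0,0,0,0,0],[0,0,0,0,0,0,0],[0,0,0,0,0,0,0]],
], force=80)

```text
time: 32.95
position: [0.5278, -0.0074, 0.1108]
tcp_rot: [[-0.855, 0.519, 0.002], [0.519, 0.855, 0.002], [-0.001, 0.002, -1.0]]
contact_force: [3.7, 3.5, -5.0]
finger_gap: 0.0061
gripper_force: 78.7
```

Emit:
step_arm([
  [[0,0,1,0,0,0,0],[0,0,1,0,0,0,0],[0,0,1,0,0,0,0],[0,0,1,0,0,0,0],[0,0,1,0,0,0,0],[0,0,1,0,0,0,0]],
])

```text
time: 33.55
position: [0.5274, -0.0076, 0.1108]
tcp_rot: [[-0.382, 0.924, 0.001], [0.924, 0.382, 0.001], [0.001, 0.001, -1.0]]
contact_force: [-1.0, 2.5, -2.4]
finger_gap: 0.0062
gripper_force: 78.9
```

Forces are low. I'll continue to 144° in total.

Emit:
step_arm([
  [[0,0,1,0,0,0,0],[0,0,1,0,0,0,0],[0,0,1,0,0,0,0],[0,0,1,0,0,0,0],[0,0,1,0,0,0,0],[0,0,1,0,0,0,0],[0,0,1,0,0,0,0],[0,0,1,0,0,0,0],[0,0,1,0,0,0,0],[0,0,1,0,0,0,0]],
])

```text
time: 34.55
position: [0.5266, -0.0074, 0.1108]
tcp_rot: [[0.609, 0.793, -0.001], [0.793, -0.609, 0.002], [0.001, -0.002, -1.0]]
contact_force: [-5.1, 4.5, -1.4]
finger_gap: 0.0064
gripper_force: 79.3
```

Emit:
step_arm([
  [[0,0,1,0,0,0,0],[0,0,1,0,0,0,0],[0,0,1,0,0,0,0],[0,0,1,0,0,0,0],[0,0,1,0,0,0,0],[0,0,1,0,0,0,0],[0,0,1,0,0,0,0],[0,0,1,0,0,0,0],[0,0,0,0,0,0,0],[0,0,0,0,0,0,0]],
])

```text
time: 35.55
position: [0.5264, -0.0068, 0.1108]
tcp_rot: [[0.997, 0.083, -0.002], [0.083, -0.997, 0.003], [-0.001, -0.003, -1.0]]
contact_force: [-5.4, 6.1, 0.1]
finger_gap: 0.0062
gripper_force: 79.4
```

Emit:
step_arm([
  [[0,0,0,0,0,0,15],[0,0,0,0,0,0,30],[0,0,0,0,0,0,40],[0,0,0,0,0,-0.9,40],[0,0,0,0,0,-0.9,40],[0,0,0,0,0,-0.9,40],[0,0,0,0,0,-0.8,40],[0,0,-1,0,0,0,40],[0,0,-1,0,0,0,40],[0,0,-1,0,0,0,40],[0,0,-1,0,0,0,40],[0,0,-1,0,0,0,40]],
])

```text
time: 36.75
position: [0.5273, -0.0086, 0.1979]
tcp_rot: [[0.82, 0.572, 0.001], [0.572, -0.82, -0.0], [0.001, 0.001, -1.0]]
contact_force: [-0.1, 0.3, 1.1]
finger_gap: 0.0398
gripper_force: 0.0
```

Emit:
step_arm([
  [[0,0,-1,0,0,0,40],[0,0,-1,0,0,0,40],[0,0,-1,0,0,0,40],[0,0,-1,0,0,0,40],[0,0,-1,0,0,0,40],[0,0,-1,0,0,0,40],[0,0,-1,0,0,0,40],[0,0,-1,0,0,0,40],[0,0,-1,0,0,0,40],[0,0,-1,0,0,0,40],[0,0,-1,0,0,0,40],[0,0,-1,0,0,0,40]],
])

```text
time: 37.95
position: [0.5273, -0.0086, 0.1979]
tcp_rot: [[-0.291, 0.957, 0.001], [0.957, 0.291, -0.0], [-0.001, 0.001, -1.0]]
contact_force: [-0.3, 0.2, -0.1]
finger_gap: 0.0399
gripper_force: 0.0
```

Emit:
step_arm([
  [[0,0,-1,0,0,0,40],[0,0,-1,0,0,0,40],[0,0,-1,0,0,0,40],[0,0,-1,0,0,0,40],[0,0,-1,0,0,0,40],[0,0,-1,0,0,0,40],[0,0,-1,0,0,0,40],[0,0,-1,0,0,0,40],[0,0,-1,0,0,0,40],[0,0,-1,0,0,0,40],[0,0,-1,0,0,0,40],[0,0,-1,0,0,0,40]],
])

```text
time: 39.15
position: [0.5273, -0.0085, 0.1979]
tcp_rot: [[-1.0, 0.019, 0.001], [0.019, 1.0, -0.0], [-0.001, -0.0, -1.0]]
contact_force: [-0.0, -0.5, 0.7]
finger_gap: 0.0398
gripper_force: 0.0
```

Emit:
step_arm([
  [[0,0,-1,0,0,0,40],[0,0,0,0,0,0,40]],
])

```text
time: 39.35
position: [0.5273, -0.0085, 0.1978]
tcp_rot: [[-0.997, -0.082, 0.001], [-0.082, 0.997, -0.0], [-0.001, -0.0, -1.0]]
contact_force: [-0.2, -0.3, -0.4]
finger_gap: 0.0401
gripper_force: 0.0
```

```bash
python3 key.py
```

```text
((0.5265066027641296, -0.007874850183725357), (0.04317299649119377, 0.007375378627330065), 4.601725101470947) n 625 joint mod pi 2.869 blade deg 4.6
shift [0.03 0.03 3.55] rz 29.99 tilt [-0.    0.01  0.  ] pos [ 0.5272 -0.0085  0.1977] gap 0.0402 t 39.4 q6 -1.74
([0.4799, 0.0784, 0.1462], (467, 160), 3520)
([0.5088, 0.2088, 0.132], (628, 211), 3586)
([0.5271, -0.0079, 0.1342], (325, 212), 295)
([0.548, 0.0607, 0.1462], (420, 254), 2569)
([0.569, 0.1951, 0.1454], (597, 293), 3883)
```

Emit:
step_arm([
  [[0,0,0,0.03,0.03,0.9,40],[0,0,0,0,0,0.9,40],[0,0,0,0,0,0.9,40],[0,0,0,0,0,0.85,40],[0,0,0,0,0,0,20],[0,0,0,0,0,0,5],[0,0,0,0,0,0,0],[0,0,0,0,0,0,0],[0,0,0,0,0,0,0],[0,0,0,0,0,0,0]],
])

```text
time: 40.4
position: [0.5265, -0.007, 0.1097]
tcp_rot: [[-0.997, -0.081, 0.001], [-0.081, 0.997, 0.001], [-0.001, 0.001, -1.0]]
contact_force: [-2.1, 4.7, 0.6]
finger_gap: 0.0063
gripper_force: 87.1
```

Emit:
step_arm([
  [[0,0,1,0,0,0,0],[0,0,1,0,0,0,0],[0,0,1,0,0,0,0],[0,0,1,0,0,0,0],[0,0,1,0,0,0,0],[0,0,1,0,0,0,0],[0,0,1,0,0,0,0],[0,0,1,0,0,0,0],[0,0,1,0,0,0,0],[0,0,1,0,0,0,0],[0,0,1,0,0,0,0],[0,0,1,0,0,0,0]],
])

```text
time: 41.6
position: [0.5268, -0.0062, 0.1097]
tcp_rot: [[-0.382, 0.924, 0.002], [0.924, 0.382, 0.002], [0.001, 0.003, -1.0]]
contact_force: [0.2, 7.9, -0.2]
finger_gap: 0.0061
gripper_force: 86.9
```

Emit:
step_arm([
  [[0,0,0.8,0,0,0,0],[0,0,0.8,0,0,0,0],[0,0,0.6,0,0,0,0],[0,0,0.4,0,0,0,0],[0,0,0.2,0,0,0,0],[0,0,0,0,0,0,0]],
])

```text
time: 42.2
position: [0.527, -0.0062, 0.1097]
tcp_rot: [[-0.103, 0.995, 0.003], [0.995, 0.103, 0.002], [0.002, 0.003, -1.0]]
contact_force: [0.8, 8.0, -0.1]
finger_gap: 0.0063
gripper_force: 87.0
```

```bash
python3 -c "
from h import *
s=telemetry.observe();print(s['moment'],s['contact_force'],s['tcp_rot'],s['effort'][5],s['q'][5])"
```

```text
[1.25164654 0.04437428 0.36638439] [ 0.83797585  7.9771177  -0.07472409] [[-0.10293624  0.99468481  0.0025009 ]
 [ 0.99468565  0.10293026  0.00241297]
 [ 0.00214272  0.00273599 -0.99999396]] 0.6386690586805344 -0.18661082618024058
```

Emit:
step_arm([
  [[0,0,0.4,0,0,0,0],[0,0,0,0,0,0,0],[0,0,0,0,0,0,0]],
])

```text
time: 42.5
position: [0.527, -0.0061, 0.1098]
tcp_rot: [[-0.063, 0.998, 0.003], [0.998, 0.063, 0.002], [0.002, 0.003, -1.0]]
contact_force: [1.0, 7.0, -0.8]
finger_gap: 0.0065
gripper_force: 91.3
```

```bash
python3 -c "
from h import *
s=telemetry.observe();print(s['moment'],s['effort'][5],s['q'][5])"
```

```text
[1.30243328 0.0279699  1.16278363] 1.2576547265052795 -0.14656231191134225
```

Emit:
step_arm([
  [[0,0,0,0,0,0,15],[0,0,0,0,0,0,30],[0,0,0,0,0,0,40],[0,0,0,0,0,-0.9,40],[0,0,0,0,0,-0.9,40],[0,0,0,0,0,-0.9,40],[0,0,0,0,0,-0.8,40],[0,0,-1,0,0,0,40],[0,0,-1,0,0,0,40],[0,0,-1,0,0,0,40],[0,0,-1,0,0,0,40],[0,0,-1,0,0,0,40]],
])

```text
time: 43.7
position: [0.5263, -0.008, 0.1963]
tcp_rot: [[-0.554, 0.832, 0.001], [0.832, 0.554, -0.0], [-0.001, 0.0, -1.0]]
contact_force: [0.2, -0.4, -0.3]
finger_gap: 0.0399
gripper_force: 0.0
```

Emit:
step_arm([
  [[0,0,-1,0,0,0,20],[0,0,-1,0,0,0,0],[0,0,-1,0,0,0,0],[0,0,-1,0,0,0,0],[0,0,-1,0,0,0,0],[0,0,-1,0,0,0,0],[0,0,-1,0,0,0,0],[0,0,0,0,0,0,0]],
])

```text
time: 44.5
position: [0.5263, -0.008, 0.1963]
tcp_rot: [[-0.968, 0.251, 0.0], [0.251, 0.968, -0.0], [-0.001, -0.0, -1.0]]
contact_force: [-0.2, 0.6, 0.3]
finger_gap: 0.0
gripper_force: 0.0
```

```bash
python3 key.py; python3 -c "
from h import *
X=np.array([.9816,-.191]);Y=np.array([.191,.9816]);o=np.array([.5247,.1386])
print('pivot',o-.036*X-.143*Y,'tip off',o-.056*X-.143*Y,'tip on',o-.016*X-.143*Y)
p=o-.09*X-.143*Y;go([*p,.2])
i=cams.camera_info('wrist');img,d=cams.grab_frame('wrist');P=cloud(i,d)
m=(P[...,2]>.115)&(P[...,2]<.15)&(np.hypot(P[...,0]-.4464,P[...,1]-.009)<.025)
print(m.sum(),P[m].mean(0),P[m].max(0))"
```

```text
((0.5272229909896851, -0.007854321971535683), (0.008680787868797779, 0.04374705255031586), 7.298089504241943) n 697 joint mod pi 1.251 blade deg -82.7
shift [-0.03  0.01  3.49] rz 11.33 tilt [-0.    0.01  0.  ] pos [ 0.5263 -0.0079  0.1963] gap -0.0001 t 44.55 q6 -1.4
([0.5036, 0.2014, 0.1218], (616, 102), 3597)
([0.4805, 0.079, 0.1463], (444, 117), 3771)
([0.5707, 0.1954, 0.1389], (629, 204), 4051)
([0.548, 0.061, 0.1462], (432, 224), 2902)
([0.5272, -0.0086, 0.1341], (324, 214), 343)
pivot [0.4620494 0.0051072] tip off [0.4424174 0.0089272] tip on [0.4816814 0.0012872]
shift [ 4.77 -0.29 -0.15] rz -0.62 tilt [-0.    0.01  0.  ] pos [ 0.5263 -0.0079  0.1963] gap -0.0001 t 44.55 q6 -1.4
474 [0.44682345 0.00778574 0.13164644] [0.45687928 0.01438189 0.13720706]
```

The key is at 4.39, which is the stop, and the bottles stand upright. Next I'll go to the front of the lever with the fingers shut.

Emit:
step_arm([
  [[0,0,0,0.8,-0.05,0,0],[0,0,0,0.8,-0.05,0,0],[0,0,0,0.8,-0.05,0,0],[0,0,0,0.8,-0.05,0,0],[0,0,0,0.8,-0.05,0,0],[0,0,0,0.77,-0.04,0,0],[0,0,-0.62,0,0,0,0],[0,0,0,0,0,0,0],[0,0,0,0,0,0,0]],
])

```text
time: 45.5
position: [0.4091, 0.0152, 0.1962]
tcp_rot: [[-0.982, 0.191, 0.0], [0.191, 0.982, -0.0], [-0.0, 0.0, -1.0]]
contact_force: [0.2, -0.8, 0.6]
finger_gap: 0.0004
gripper_force: 0.0
```

```bash
python3 - <<'E'
from h import *
X=np.array([.9816,-.191]);Y=np.array([.191,.9816]);o=np.array([.5247,.1386])
go([*(o-.09*X-.143*Y),.124]);go([*(o-.045*X-.143*Y),.124])
i=cams.camera_info("top");p,d=cams.grab_frame("side");cv2.imwrite("pics/side1.png",cv2.resize(p[150:260,230:370],None,fx=5,fy=5,interpolation=cv2.INTER_CUBIC))
E
```

```text
shift [0.01 0.01 2.89] rz 0.0 tilt [ 0.  0. -0.] pos [0.4091 0.0152 0.1962] gap 0.0004 t 45.5 q6 -1.43
shift [-1.79  0.01  2.89] rz 0.0 tilt [ 0.  0. -0.] pos [0.4091 0.0152 0.1962] gap 0.0004 t 45.5 q6 -1.43
```

View pics/side1.png

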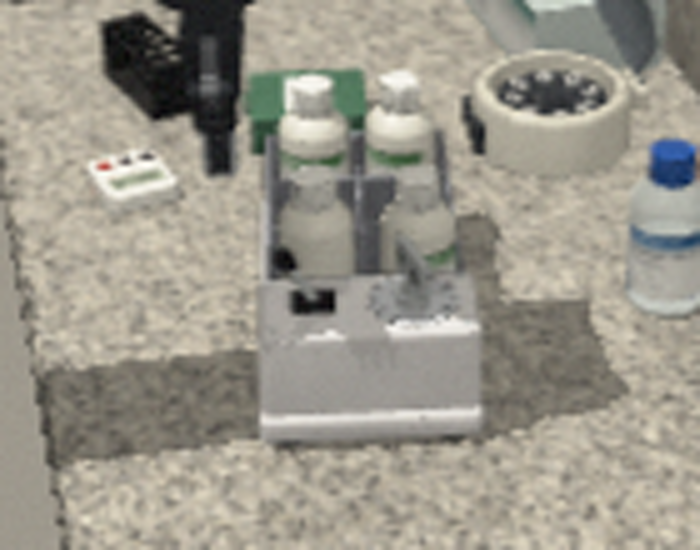

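The side view shows all four bottles upright in the tray, the lever still forward near (285,260), and the shut fingers ahead of it. I'll throw the lever now.

Emit:
step_arm([
  [[0,0,0,0,0,0.9,0],[0,0,0,0,0,1,0],[0,0,0,0,0,0.99,0],[0,0,0,-0.5,0,0,0],[0,0,0,-0.3,0,0,0],[0,0,0,-0.3,0,0,0],[0,0,0,-0.3,0,0,0],[0,0,0,-0.2,0,0,0],[0,0,0,-0.2,0,0,0],[0,0,0,0,0,0,0]],
])

```text
time: 46.55
position: [0.4538, 0.0067, 0.124]
tcp_rot: [[-0.982, 0.188, 0.001], [0.188, 0.982, -0.0], [-0.001, 0.0, -1.0]]
contact_force: [-0.6, 0.4, 1.0]
finger_gap: -0.0003
gripper_force: 0.0
```

Emit:
step_arm([
  [[0,0,0,-0.15,0,0,0],[0,0,0,-0.12,0,0,0],[0,0,0,0,0,0,0]],
])

```text
time: 46.85
position: [0.46, 0.0055, 0.1237]
tcp_rot: [[-0.982, 0.188, 0.0], [0.188, 0.982, 0.0], [-0.0, 0.0, -1.0]]
contact_force: [-0.1, -0.7, -0.2]
finger_gap: 0.0001
gripper_force: 0.1
```

Emit:
step_arm([
  [[0,0,0,-0.1,0,0,0],[0,0,0,-0.1,0,0,0],[0,0,0,0,0,0,0]],
])

```text
time: 47.15
position: [0.4619, 0.0053, 0.1231]
tcp_rot: [[-0.982, 0.187, -0.009], [0.187, 0.982, 0.001], [0.009, -0.0, -1.0]]
contact_force: [-16.4, 2.4, 7.3]
finger_gap: -0.0003
gripper_force: 9.4
```

Emit:
step_arm([
  [[0,0,0,-0.1,0,0,0],[0,0,0,0,0,0,0]],
])

```text
time: 47.35
position: [0.4625, 0.0052, 0.1228]
tcp_rot: [[-0.982, 0.187, -0.014], [0.187, 0.982, 0.002], [0.014, -0.0, -1.0]]
contact_force: [-27.5, 4.3, 11.3]
finger_gap: 0.0001
gripper_force: 15.3
```

Force has risen, so the lever is at its stop. I'll back off, rise and verify.

Emit:
step_arm([
  [[0,0,0,0.3,0,0,0],[0,0,0,0.8,0,0,0],[0,0,0,0.9,0,0,0],[0,0,0,0.3,0,-0.8,0],[0,0,0,0,0,-1,0],[0,0,0,0,0,-1,0],[0,0,0,0,0,-1,0],[0,0,0,0,0,-0.8,0],[0,0,0,0,0,0,0]],
])

```text
time: 48.25
position: [0.412, 0.0149, 0.2419]
tcp_rot: [[-0.982, 0.188, 0.006], [0.188, 0.982, -0.0], [-0.006, 0.001, -1.0]]
contact_force: [0.7, 0.1, 0.3]
finger_gap: 0.0001
gripper_force: 0.0
```

```bash
python3 - <<'E'
from h import *
i=cams.camera_info('wrist');p,d=cams.grab_frame('wrist');P=cloud(i,d)
for c in caps(i,p,d):
    if abs(c[0][0]-.5)<.12: print(c)
X=np.array([.9816,-.191]);Y=np.array([.191,.9816]);o=np.array([.5247,.1386])
sx=(P[...,:2]-o)@X;sy=(P[...,:2]-o)@Y
m=(P[...,2]>.125)&(P[...,2]<.15)&(abs(sx+.03)<.045)&(abs(sy+.143)<.02)
print("lever sx,z",m.sum(),sx[m].mean(),P[m][:,2].mean(),sx[m].max())
cv2.imwrite('pics/end.png',p)
i=cams.camera_info("top");p,d=cams.grab_frame("top");P=cloud(i,d)
for c in caps(i,p,d):
    if abs(c[0][0]-.5)<.12 and abs(c[0][1])<.4: print("top",c)
E
```

```text
([0.5041, 0.2062, 0.1455], (561, 258), 2731)
([0.4802, 0.0791, 0.1463], (412, 259), 1561)
([0.5688, 0.196, 0.1453], (547, 322), 2459)<stdin>:8: RuntimeWarning: Mean of empty slice.
  ret = ret.dtype.type(ret / rcount)
Traceback (most recent call last):
ValueError: zero-size array to reduction operation maximum which has no identity
```

Emit:
step_arm([
  [[0,0,0,0,0,-0.9,0],[0,0,0,0,0,-0.9,0],[0,0,0,-0.6,0.6,-0.9,0],[0,0,0,-0.6,0.6,-0.9,0],[0,0,0,-0.7,0.6,0,0],[0,0,0,-0.7,0.6,0,0],[0,0,0,-0.7,0.6,0,0],[0,0,0,0,0,0,0],[0,0,0,0,0,0,0]],
])

```text
time: 49.2
position: [0.5056, 0.0731, 0.3271]
tcp_rot: [[-0.982, 0.187, -0.003], [0.187, 0.982, -0.0], [0.003, -0.001, -1.0]]
contact_force: [-0.4, 0.7, -1.4]
finger_gap: 0.0003
gripper_force: 0.0
```

```bash
python3 - <<'E'
from h import *
i=cams.camera_info('wrist');p,d=cams.grab_frame('wrist');P=cloud(i,d);cv2.imwrite('pics/end.png',p)
for c in caps(i,p,d):
    if abs(c[0][0]-.5)<.12: print(c)
X=np.array([.9816,-.191]);Y=np.array([.191,.9816]);o=np.array([.5247,.1386])
sx=(P[...,:2]-o)@X;sy=(P[...,:2]-o)@Y
m=(P[...,2]>.122)&(P[...,2]<.15)&(abs(sx+.036)<.04)&(abs(sy+.143)<.02)
print("lever sx,z",m.sum(),sx[m].mean(),np.median(sx[m]),P[m][:,2].mean())
E
```

```text
([0.5062, 0.2069, 0.1459], (448, 154), 1599)
([0.4805, 0.0794, 0.1464], (325, 152), 1086)
([0.5687, 0.196, 0.1458], (443, 210), 1481)
([0.5481, 0.0616, 0.1465], (320, 215), 871)
([0.5277, -0.0072, 0.1338], (258, 205), 245)
lever sx,z 143 -0.019293715859735695 -0.019557804257235495 0.13269069738797842
```

View pics/end.png

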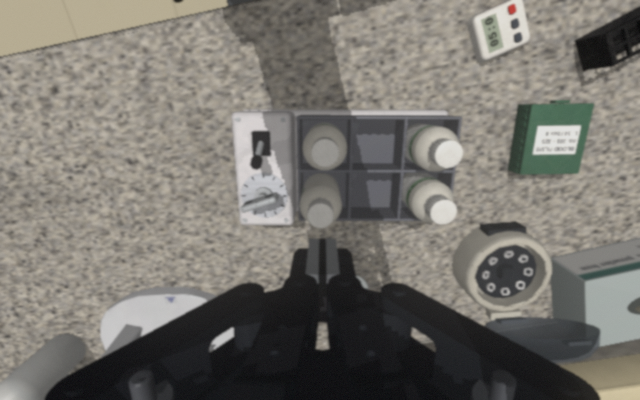

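Four bottles stand in their cells, with cap tops at 0.146. The lever, at about (257,160), leans to the back and mirrors its off position. The key is at its stop, so I'll hand in.

```bash
python3 -c "
from station import r
print(r.hand_in())"
```

```text
the job is handed in; nothing more can be done
None
```

I handed the job in: all four bottles present stand upright in cells of their own, the key is wound to its stop (about 4.39 rad), and the lever was then thrown fully to the back. The hand-in gave no verdict.

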